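Turn the eccentric cam to its low point and push the bearing slide home

TASK

Send the bearing in the feed fixture to its working position without gripping anything: while the slide is still back, push the cam's red handle post round until it points straight away from the slide (in line with the yellow mark on the base, so that the cam's low point faces the slide), then push the slide by its yellow end plate fully forward against its stops. The bearing must stay seated in its nest; leave the loose things around the fixture where they are, and finish with the arm clear.

Things in the scene. Friction and masses are not known exactly. Their poses are not given: they have to be found in the camera images.
- fixture: Feed fixture fixed to the bench, a grey base plate 225 x 136 mm and 12 mm thick. Origin on the cam's pivot axis at the bench surface. Its +x is the forward direction of the slide (away from the robot, within about 26 degrees), +y to the left, z up. The plate reaches from x -150 to +75 mm and y -68 to +68 mm. All on it but the red post and the yellow end plate stays below 50 mm height.
- cam_plate (a joint): Angle of the eccentric steel cam plate, rad, anticlockwise from above. 0 = low point faces the slide: lobe and handle point straight along the fixture's +x, over the yellow mark. It starts between 1.1 and 2.2 (handle to the fixture's left, +y side) and can turn from -0.8 to 2.5. About 6 N at the post turns it; it stays where left. Away from its low point it stops the slide short of home.
- cam_post (a point): Top centre of the red handle post on the cam plate, 100 mm above the bench. The post stands upright 58 mm from the pivot, 14 mm diameter (a 17 mm cap covers the top 13 mm), and can be pushed at any height from 55 to 85 mm above the bench.
- cam_pivot (a point): Point on the cam's pivot axis, 36 mm above the bench (top face of the cam disc, which has radius 34 mm and its centre 18 mm from the pivot towards the handle).
- follower_slide (a joint): Travel of the aluminium slide in m along the fixture's +x: 0 = fully back (start), 0.045 = fully home against its stops. Needs about 3 N to move and stays where it is left.
- push_plate (a point): Centre line of the rear face (towards the robot) of the slide's upright yellow end plate, 60 mm above the bench. The plate is 64 mm wide, 8 mm thick and reaches from 14 to 80 mm above the bench; push it along the fixture's +x. Its rear face is 135 mm behind the pivot when the slide is back.
- nest (a point): Centre of the nest floor on the slide, 32 mm above the bench, 36 mm ahead of the plate's rear face. A rim 6 mm high round it holds the bearing.
- bearing: Loose ball bearing in the slide's nest, 47 mm diameter, 14 mm high, top 46 mm above the bench; origin at the centre of its underside. It rides along with the slide.
- spare_bearing: loose ball bearing lying flat at the right of the fixture, 47 mm diameter, 14 mm high; origin at the centre of its underside
- oil_bottle: small brown dropper bottle standing upright at the right, 33 mm diameter, 102 mm high; origin at the centre of its underside
- yellow_tape: roll of yellow tape lying flat at the left, 62 mm diameter, 18 mm high; origin at the centre of its underside
- red_screwdriver: screwdriver with a red handle lying at the left, 206 mm long, 29 mm high; origin under its middle
- bolt: hex bolt lying at the left, 57 mm long, 16 mm high; origin under its middle
Not all that is in view belongs to the job. Leave any blue look-alike of the bearing alone.

How it is judged:
On the way, in this order (a step that is already met when the one before it is completed fails the run):
1. the cam is at its low point while the slide is still back (value of joint cam_plate between -0.3 and 0.3 rad and value of joint follower_slide below 0.012 m), for 0.2 s.
2. the slide is home (value of joint cam_plate between -0.3 and 0.3 rad and value of joint follower_slide above 0.043 m), for 0.2 s.
At the end, for the whole second after the job is handed in: The slide is home (travel over 43 of 45 mm), the cam is within 0.3 rad (17 degrees) of its low point, and the bearing rests in its nest (within 6 mm of the centre, not raised by 5 mm) (all of step 2 and horizontal distance between bearing and nest below 0.006 m and z of bearing in the frame of nest below 0.005 m and linear speed of bearing below 0.02 m/s); the robot touches nothing.
It fails at once if the bearing is lifted or thrown out of its nest (z of bearing in the frame of nest above 0.008 m or horizontal distance between bearing and nest above 0.01 m).
It fails at once if a loose thing round the fixture is moved or lifted (more than 20 mm) (distance of any of spare_bearing, oil_bottle, yellow_tape, red_screwdriver, bolt from where it was at the start of the episode above 0.02 m).
It also fails if it takes over 53 s, if anything falls off the work surface, if the arm or the gripper's body presses on something with over 40 N, if the wrist force passes 120 N, or if a joint passes its speed limit or range.

ROBOT

A 6-joint arm with a two-finger parallel gripper is mounted at the origin on a cart in front of the work surface, level with it; the furniture and walls round the work are solid. World frame = base frame: x ahead of the robot, y to its left, z up, the work surface at z = 0. Lengths are in m, angles in rad, forces in N, time in s.
With the tool pointing down it reaches from about 0.425 to 1.125 m from the base axis. Payload 14.9 kg.
Tool frame: the origin (TCP) lies midway between the tips of the shut fingers; the grasp point (between the pads) lies 19 mm behind it (arm.hold_point_z is the distance from the TCP to the grasp point, in m); z points along the fingers, y is the line along which they close (so a half turn about z gives the same grasp; the last joint's range is limited). The gripper opens to 91 mm and grips with 3 to 60 N. Pads are 32 mm wide; open, the fingers measure 118 mm over their backs; the gripper's body (76 mm by 178 mm) begins 60 mm behind the grasp point.
Start: joints at [-1.352, 0.379, 1.734, -0, 1.028, -0.033], TCP at [0.174, -0.678, 0.214] pointing down, gripper open.
Joint ranges: [-2.77, 2.77], [-0.74, 2.19], [0, 2.66], [-1.06, 4.2], [0.31, 2.87], [-3.08, 3.08]. Speed limits (rad/s): [1.89, 1.89, 2.39, 3.14, 3.14, 3.14].

INTERFACE

Orientations are given as a unit quaternion [w, x, y, z].
In Python, from rig import arm, read_camera, camera_model, ticket gives the robot as it stands.
- The arm moves only by the tool move_arm, never from a script. Its argument "commands" is a list of rows, each an object with "claw": the opening, from -1 (shut) to 1 (fully open), so that 0 is half open; "xyz": the shift along the tool's x, y, z in units of 0.5 m (1.0 is 0.5 m), a list of three; "delta_rot": the turn, a rotation vector about the tool's x, y, z in units of pi rad (1.0 is pi rad), a list of three. In form: [{"claw": claw, "xyz": [tx, ty, tz], "delta_rot": [wx, wy, wz]}, ...]. A call has 1 to 20 rows; each row is the pose to reach, as a shift and turn from the pose commanded when the call began, along the tool's axes at that moment, turning the shorter way round; what a row does not reach only later rows make up. A row lasts 1/10 s, in which the tool goes at most 50 mm and 8.59 degrees, less where a joint would pass 70% of its speed; a pose out of reach is approached as far as the arm can. A call with a number of a shift or a turn outside -1 to 1 is refused whole. A call with a gripper value outside its range is refused whole. The fingers move at their own pace and stop on an object; "squeeze" is the grip in N (left out, the last holds). Time passes only in rows, so rows that repeat a pose let the fingers close. It gives the time, the measured TCP pose, the force, the opening and the grip force at its end, in the units of the state.
- arm.get_obs(): the state, without advancing time (a new reading comes with each control period).
- read_camera(name): name is "side" or "top" or "wrist"; returns (picture, depth): 480x640x3 uint8, red, green, blue; 480x640 float32, m along the optical axis (not along the pixel's ray), 0 where there is no reading.
- camera_model(name): a dict with "fx", "fy", "cx", "cy" (pixels), "k1" (the pictures are not rectified: a ray, as slopes to the right and down, at radius r is drawn at 1 + k1 r^2 times it, then the intrinsics apply), "R" (3x3) and "t" (3): a world point X has camera coordinates R X + t. Camera axes: x right, y down, z forward; pixel columns grow to the right and rows downward; lengths in m; the calibration is good to about 2 mm. A picture is of the moment at which its call begins: read the wrist's pose just before it. camera_model takes no time and is no camera call; for the wrist camera it gives the pose at the moment of the call.
- ticket.sign_off(): hands the job in; it is judged then, once.
The state is a dict: "time": time; "q": joint angles; "joint_velocities": joint speeds; "tau": joint torques, N m; "tcp_pos": TCP position; "tcp_rot": TCP orientation; "force": force on the tool from outside, world axes, zero at the start; "ft_torque": the same for the moment, N m; "finger_gap": finger opening in m; "grip_force": force on a finger pad.
Only numpy, scipy, OpenCV 4.12 (cv2) and the standard library are available. Lean on these libraries where they do the work, as an engineer would, in place of code of your own. Each camera call takes 0.05 s, during which the arm holds its last target. There are 200 camera calls.

## Working session

There is one attempt and no reset: what is moved stays moved. The work goes in short steps, Python scripts to look and compute and a tool call to move; the robot and the scene stay as the last step left them, time stands still between calls to the robot, and variables do not carry over. Pictures are saved under pics/ and viewed, at most 10 in all, crops included, and the job is handed in when it is done.

Besides the shell and the picture viewer there is one more tool, called after "Call:" as a command line: name --argument value ..., lists and objects as JSON in quotes. move_arm: Moves the arm, as the interface text tells. Shifts and turns lie within -1 to 1; 1 stands for 0.5 m of shift or pi rad of turn. Its arguments: {"type":"object","properties":{"commands":{"type":"array","items":{"type":"object","properties":{"claw":{"type":"number"},"xyz":{"type":"array","items":{"type":"number"}},"delta_rot":{"type":"array","items":{"type":"number"}}}}},"squeeze":{"type":"number"}},"required":["commands"]}

```bash
mkdir -p pics; ls; python3 - <<'E'
from rig import arm, read_camera, camera_model
import cv2,numpy as np
o=arm.get_obs();print(o['time'],o['tcp_pos'],o['tcp_rot'],o['finger_gap'])
for n in('top','side'):
    p,d=read_camera(n);cv2.imwrite(f'pics/{n}0.png',p[:,:,::-1]);np.save(f'pics/{n}0.npy',d)
    m=camera_model(n);print(n,{k:np.round(v,3).tolist() for k,v in m.items()})
E
```

```text
pics
0.0 [ 0.17430522 -0.67753036  0.21327589] [-5.61912163e-04  9.92083741e-01  1.25576791e-01 -6.25584096e-05] 0.09101627695215751
top {'fx': 471.736, 'fy': 471.736, 'cx': 325.225, 'cy': 237.93, 'k1': 0.03, 'R': [[-0.01, -1.0, -0.005], [-0.997, 0.01, -0.076], [0.076, 0.004, -0.997]], 't': [0.017, 0.499, 0.984]}
side {'fx': 514.54, 'fy': 514.54, 'cx': 320.253, 'cy': 234.925, 'k1': -0.009, 'R': [[0.929, -0.369, -0.003], [-0.232, -0.575, -0.785], [0.288, 0.73, -0.62]], 't': [-0.481, 0.195, 1.162]}
```

View pics/top0.png

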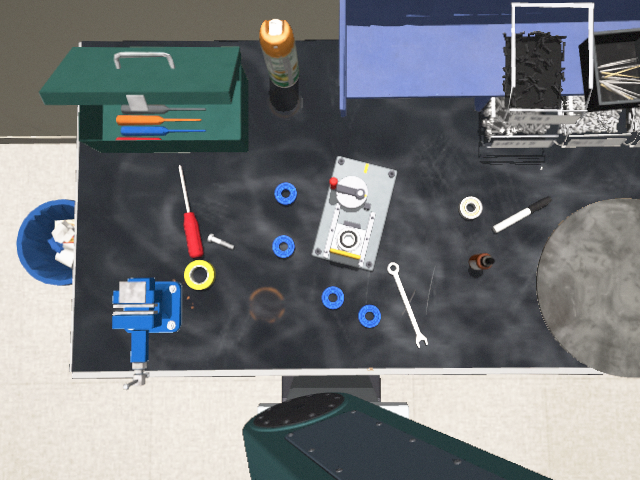

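View pics/side0.png

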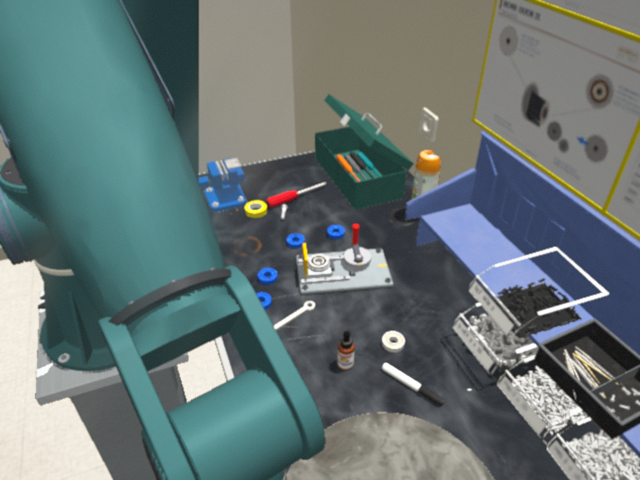

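Top view: the fixture plate has corners at about (338,156), (397,170), (372,271) and (312,258). The red post cap is at (334,183) and the yellow end plate at (346,252). In the side view the post is at (355,236) and the plate at (306,262).

Possible confusions:
- **Red post:** the screwdriver handle at (193,235) is also red.
- **Yellow plate:** the tape at (199,275) and the yellow mark at (367,168) are also yellow.
- **Bearing:** blue look-alikes at (285,193), (283,246), (333,297) and (369,316), and the white spare at (470,208). The one in the nest is at (348,240).

I choose the post and the end plate on the fixture.

```bash
cat > h.py <<'E'
import numpy as np,cv2
from rig import camera_model
def ray(m,uv):
    f=np.array([[m['fx'],0,m['cx']],[0,m['fy'],m['cy']],[0,0,1.]])
    d=np.array([(uv[0]-m['cx'])/m['fx'],(uv[1]-m['cy'])/m['fy']]);s=d.copy()
    for _ in range(10): s=d/(1+m['k1']*(s@s))
    R=np.array(m['R']);t=np.array(m['t']);return -R.T@t,R.T@np.array([s[0],s[1],1])
def onz(m,uv,z):
    c,d=ray(m,uv);return c+d*(z-c[2])/d[2]
def tri(m1,u1,m2,u2):
    a,b=ray(m1,u1);c,d=ray(m2,u2)
    s=np.linalg.lstsq(np.c_[b,-d],c-a,rcond=None)[0];p=a+s[0]*b;q=c+s[1]*d
    return (p+q)/2,np.linalg.norm(p-q)
def blobs(img,lo,hi,roi):
    x0,y0,x1,y1=roi;h=cv2.cvtColor(img[y0:y1,x0:x1],cv2.COLOR_BGR2HSV)
    k=cv2.inRange(h,lo,hi);cs,_=cv2.findContours(k,cv2.RETR_EXTERNAL,cv2.CHAIN_APPROX_NONE)
    return sorted([c+[x0,y0] for c in cs if cv2.contourArea(c)>3],key=cv2.contourArea,reverse=True)
E
python3 - <<'E'
from h import *
t=cv2.imread('pics/top0.png');s=cv2.imread('pics/side0.png');mt=camera_model('top');ms=camera_model('side')
def show(n,cs):
    for c in cs[:4]: print(n,cv2.contourArea(c),np.round(c.reshape(-1,2).mean(0),1),cv2.boundingRect(c),np.round(cv2.boxPoints(cv2.minAreaRect(c)),1).tolist())
R=((0,120,80),(8,255,255));Y=((20,120,100),(35,255,255))
show('tr',blobs(t,*R,(310,150,400,275)));show('sr',blobs(s,*R,(330,215,400,300)))
show('ty',blobs(t,*Y,(310,150,400,275)));show('sy',blobs(s,*Y,(290,230,400,300)))
g=blobs(t,(0,0,110),(180,60,255),(300,148,405,280));show('tg',g)
P=np.array([onz(mt,q,.012)[:2] for q in cv2.boxPoints(cv2.minAreaRect(cv2.convexHull(g[0])))])
print(P.round(4),P.mean(0));
for i in range(4):
    e=P[(i+1)%4]-P[i];print(np.linalg.norm(e).round(4),np.degrees(np.arctan2(e[1],e[0])).round(2))
cv2.imwrite('pics/crop.png',np.hstack([cv2.resize(t[150:280,305:405],(400,520)),cv2.resize(s[215:300,290:400],(400,520))]))
E
```

```text
tr 53.5 [333.  182.8] (329, 177, 9, 12) [[327.3999938964844, 186.8000030517578], [330.8999938964844, 176.3000030517578], [337.79998779296875, 178.60000610351562], [334.29998779296875, 189.10000610351562]]
sr 82.0 [355.3 233.5] (352, 224, 8, 21) [[350.1000061035156, 243.39999389648438], [352.6000061035156, 223.3000030517578], [359.3999938964844, 224.1999969482422], [356.79998779296875, 244.1999969482422]]
ty 95.0 [344.5 253.5] (330, 249, 30, 10) [[329.29998779296875, 251.8000030517578], [330.3999938964844, 247.60000610351562], [359.79998779296875, 254.89999389648438], [358.70001220703125, 259.20001220703125]]
ty 8.0 [365.6 168. ] (364, 164, 4, 9) [[363.5, 171.5], [366.0, 164.0], [367.79998779296875, 164.60000610351562], [365.29998779296875, 172.10000610351562]]
sy 84.5 [305.  258.3] (302, 243, 6, 32) [[301.6000061035156, 243.10000610351562], [306.29998779296875, 242.6999969482422], [309.20001220703125, 273.70001220703125], [304.5, 274.1000061035156]]
tg 6243.5 [354.2 208.9] (312, 156, 85, 115) [[310.6000061035156, 255.39999389648438], [335.79998779296875, 154.6999969482422], [397.5, 170.10000610351562], [372.29998779296875, 270.79998779296875]]
tg 140.0 [393.9 270.7] (387, 262, 14, 18) [[386.29998779296875, 262.29998779296875], [398.3999938964844, 261.20001220703125], [400.0, 279.0], [387.8999938964844, 280.1000061035156]]
tg 4.0 [368.4 274. ] (367, 272, 3, 5) [[366.79998779296875, 275.3999938964844], [368.6000061035156, 271.79998779296875], [370.20001220703125, 272.6000061035156], [368.3999938964844, 276.20001220703125]]
[[ 0.4629  0.0436]
 [ 0.6807 -0.0126]
 [ 0.6453 -0.1453]
 [ 0.4288 -0.0873]] [ 0.55443874 -0.05037447]
0.2249 -14.47
0.1374 -104.92
0.2241 165.0
0.1353 75.41
```

View pics/crop.png

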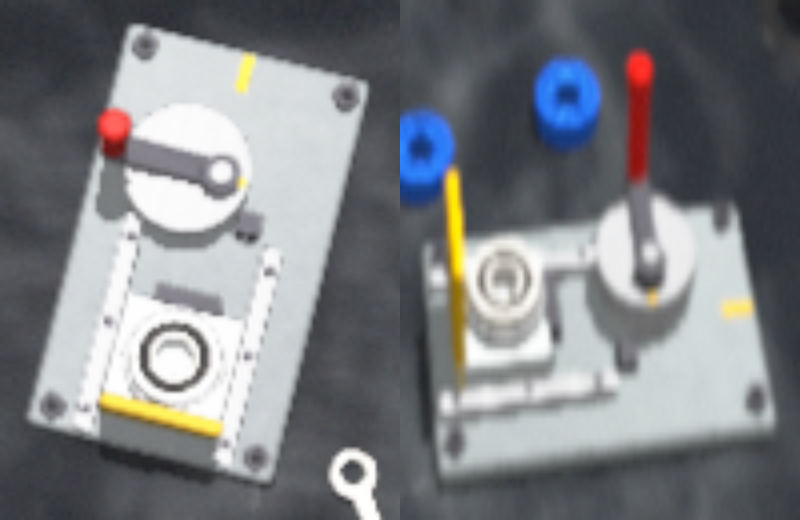

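The crop shows the red post on the cam arm to the left, the pivot hub at about top (360.5,193.3) and side (358.7,255.9), and the bearing in its nest behind the yellow plate.

```bash
python3 - <<'E'
from h import *
mt=camera_model('top');ms=camera_model('side')
a=np.radians(-14.75);F=np.array([[np.cos(a),np.sin(a)],[-np.sin(a),np.cos(a)]])
piv=np.array([.5544,-.0504])+F.T@[.0375,0];print('piv',piv)
def rep(n,u,v):
    p,e=tri(mt,u,ms,v);print(n,p.round(4),'err',round(e,4),'fix',(F@(p[:2]-piv)).round(4))
rep('posttop',(333.3,180.3),(355.3,226.0))
rep('hub',(360.5,193.3),(358.7,255.9))
rep('plate topL',(330.6,250),(0,0)) if 0 else None
for n,u,z in(('post',(333.3,180.3),.1),('hub',(360.5,193.3),.045),('plateL',(330.5,250.5),.08),('plateR',(359.5,257.5),.08),('mark',(365.6,168),.012),('bearing',(348.5,239),.046)):
    p=onz(mt,u,z);print(n,p.round(4),(F@(p[:2]-piv)).round(4))
from rig import arm
o=arm.get_obs();print(o['tcp_pos'])
from scipy.spatial.transform import Rotation as Ro
print(Ro.from_quat(np.roll(o['tcp_rot'],-1)).as_matrix().round(3))
E
```

```text
piv [ 0.59066422 -0.05994757]
posttop [ 0.6077 -0.0055  0.1004] err 0.0015 fix [0.0026 0.057 ]
hub [ 0.5908 -0.0625  0.0537] err 0.0047 fix [ 0.0008 -0.0024]
post [ 0.607  -0.0052  0.1   ] [0.0019 0.0571]
hub [ 0.59   -0.0624  0.045 ] [ 0.     -0.0025]
plateL [0.4696 0.0016 0.08  ] [-0.1327  0.0287]
plateR [ 0.4551 -0.0559  0.08  ] [-0.1321 -0.0306]
mark [ 0.6508 -0.0766  0.012 ] [ 0.0624 -0.0008]
bearing [ 0.4947 -0.0361  0.046 ] [-0.0989 -0.0013]
[ 0.17430776 -0.67757562  0.2133504 ]
[[ 0.968  0.249 -0.   ]
 [ 0.249 -0.968  0.001]
 [ 0.    -0.001 -1.   ]]
```

Call:
move_arm --commands '[{"claw": -1, "xyz": [0.576, -0.578, 0], "delta_rot": [0, 0, 0]}, {"claw": -1, "xyz": [0.576, -0.578, 0], "delta_rot": [0, 0, 0]}, {"claw": -1, "xyz": [0.576, -0.578, 0], "delta_rot": [0, 0, 0]}, {"claw": -1, "xyz": [0.576, -0.578, 0], "delta_rot": [0, 0, 0]}, {"claw": -1, "xyz": [0.576, -0.578, 0], "delta_rot": [0, 0, 0]}, {"claw": -1, "xyz": [0.576, -0.578, 0], "delta_rot": [0, 0, 0]}, {"claw": -1, "xyz": [0.576, -0.578, 0], "delta_rot": [0, 0, 0]}, {"claw": -1, "xyz": [0.576, -0.578, 0], "delta_rot": [0, 0, 0]}, {"claw": -1, "xyz": [0.576, -0.578, 0], "delta_rot": [0, 0, 0]}, {"claw": -1, "xyz": [0.576, -0.578, 0], "delta_rot": [0, 0, 0]}, {"claw": -1, "xyz": [0.576, -0.578, 0], "delta_rot": [0, 0, 0]}]' --squeeze 40

```text
time: 1.2
tcp_pos: [0.3811, -0.327, 0.2139]
tcp_rot: [0.0, 0.992, 0.126, -0.0]
force: [-0.2, -0.8, -0.3]
finger_gap: 0.0058
grip_force: 0.0
```

Call:
move_arm --commands '[{"claw": -1, "xyz": [0.576, -0.578, 0], "delta_rot": [0, 0, -0.088]}, {"claw": -1, "xyz": [0.576, -0.578, 0], "delta_rot": [0, 0, -0.088]}, {"claw": -1, "xyz": [0.576, -0.578, 0], "delta_rot": [0, 0, -0.088]}, {"claw": -1, "xyz": [0.576, -0.578, 0], "delta_rot": [0, 0, -0.088]}, {"claw": -1, "xyz": [0.576, -0.578, 0], "delta_rot": [0, 0, -0.088]}, {"claw": -1, "xyz": [0.576, -0.578, 0], "delta_rot": [0, 0, -0.088]}, {"claw": -1, "xyz": [0.576, -0.578, 0], "delta_rot": [0, 0, -0.088]}, {"claw": -1, "xyz": [0.576, -0.578, 0], "delta_rot": [0, 0, -0.088]}, {"claw": -1, "xyz": [0.576, -0.578, 0], "delta_rot": [0, 0, -0.088]}, {"claw": -1, "xyz": [0.576, -0.578, 0], "delta_rot": [0, 0, -0.088]}, {"claw": -1, "xyz": [0.576, -0.578, 0], "delta_rot": [0, 0, -0.088]}, {"claw": -1, "xyz": [0.576, -0.578, 0], "delta_rot": [0, 0, -0.088]}, {"claw": -1, "xyz": [0.576, -0.578, 0], "delta_rot": [0, 0, -0.088]}, {"claw": -1, "xyz": [0.576, -0.578, 0], "delta_rot": [0, 0, -0.088]}]'

```text
time: 2.6
tcp_pos: [0.588, 0.0245, 0.2141]
tcp_rot: [0.0, 0.965, 0.261, 0.0]
force: [0.2, 0.6, -0.5]
finger_gap: 0.0006
grip_force: 0.0
```

Call:
move_arm --commands '[{"claw": -1, "xyz": [0, -0.01, 0.304], "delta_rot": [0, 0, 0]}, {"claw": -1, "xyz": [0, -0.01, 0.304], "delta_rot": [0, 0, 0]}, {"claw": -1, "xyz": [0, -0.01, 0.304], "delta_rot": [0, 0, 0]}, {"claw": -1, "xyz": [0, -0.01, 0.304], "delta_rot": [0, 0, 0]}, {"claw": -1, "xyz": [0, -0.01, 0.304], "delta_rot": [0, 0, 0]}, {"claw": -1, "xyz": [0, -0.01, 0.304], "delta_rot": [0, 0, 0]}]'

```text
time: 3.2
tcp_pos: [0.5875, 0.0295, 0.0646]
tcp_rot: [0.0, 0.965, 0.261, 0.002]
force: [0.4, -0.8, 0.3]
finger_gap: 0.0001
grip_force: 0.0
```

```bash
python3 - <<'E'
from rig import arm, read_camera
import cv2,numpy as np
p,_=read_camera('side');q,_=read_camera('wrist')
cv2.imwrite('pics/a1.png',np.hstack([cv2.resize(p[190:310,280:420,::-1],(400,343)),cv2.resize(q[:,:,::-1],(400,343))]))
print(arm.get_obs()['tcp_pos'],arm.get_obs()['q'].round(2) if hasattr(arm.get_obs()['q'],'round') else arm.get_obs()['q'])
E
```

```text
[0.58748533 0.02957878 0.06465083] [ 0.01  0.42  2.01 -0.    0.7   1.05]
```

View pics/a1.png

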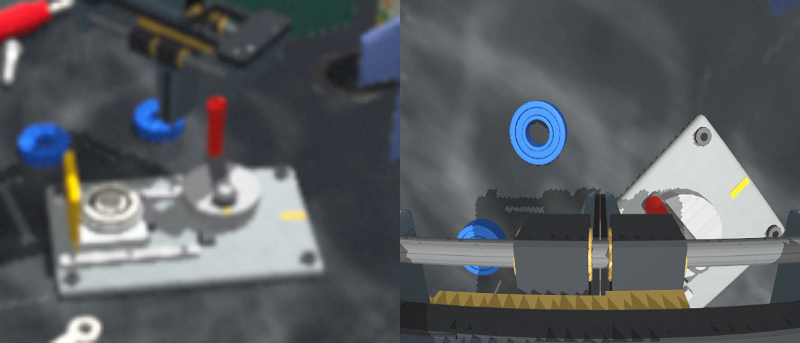

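The fingers stand just left of and behind the red post, aligned with it. I start the arc push.

Call:
move_arm --commands '[{"claw": -1, "xyz": [0, 0.02, 0], "delta_rot": [0, 0, 0]}, {"claw": -1, "xyz": [0, 0.032, 0], "delta_rot": [0, 0, 0]}, {"claw": -1, "xyz": [0, 0.04, 0], "delta_rot": [0, 0, 0]}, {"claw": -1, "xyz": [0.007, 0.048, 0], "delta_rot": [0, 0, 0]}, {"claw": -1, "xyz": [0.012, 0.056, 0], "delta_rot": [0, 0, 0]}, {"claw": -1, "xyz": [0.017, 0.064, 0], "delta_rot": [0, 0, 0]}, {"claw": -1, "xyz": [0.021, 0.072, 0], "delta_rot": [0, 0, 0]}, {"claw": -1, "xyz": [0.024, 0.08, 0], "delta_rot": [0, 0, 0]}, {"claw": -1, "xyz": [0.027, 0.088, 0], "delta_rot": [0, 0, 0]}, {"claw": -1, "xyz": [0.029, 0.096, 0], "delta_rot": [0, 0, 0]}, {"claw": -1, "xyz": [0.03, 0.104, 0], "delta_rot": [0, 0, 0]}, {"claw": -1, "xyz": [0.031, 0.12, 0], "delta_rot": [0, 0, 0]}, {"claw": -1, "xyz": [0.03, 0.136, 0], "delta_rot": [0, 0, 0]}, {"claw": -1, "xyz": [0.026, 0.152, 0], "delta_rot": [0, 0, 0]}, {"claw": -1, "xyz": [0.02, 0.168, 0], "delta_rot": [0, 0, 0]}, {"claw": -1, "xyz": [0.011, 0.184, 0], "delta_rot": [0, 0, 0]}, {"claw": -1, "xyz": [0.011, 0.184, 0], "delta_rot": [0, 0, 0]}]'

```text
time: 5.0
tcp_pos: [0.6372, -0.0475, 0.0619]
tcp_rot: [-0.0, 0.965, 0.261, 0.0]
force: [-0.9, 0.3, -0.4]
finger_gap: 0.0002
grip_force: 0.1
```

```bash
python3 - <<'E'
from h import *
from rig import arm, read_camera
p,_=read_camera('side');p=p[:,:,::-1].copy()
cv2.imwrite('pics/a2.png',cv2.resize(p[190:310,280:420],(560,480)))
o=arm.get_obs();print(o['tcp_pos'],o['force'],o['finger_gap'])
R=((0,120,80),(8,255,255))
for c in blobs(p,*R,(330,200,430,300)):
    x=c.reshape(-1,2);print(cv2.contourArea(c),cv2.boundingRect(c))
    b=cv2.boundingRect(c);w=onz(camera_model('side'),(b[0]+3.3,b[1]+2),.1);a=np.radians(-14.75)
    F=np.array([[np.cos(a),np.sin(a)],[-np.sin(a),np.cos(a)]]);f=F@(w[:2]-[.5907,-.06]);print(w,f,np.arctan2(f[1],f[0]))
E
```

```text
[ 0.63701716 -0.04726677  0.0618514 ] [-0.30214758  0.02707965  0.28921963] 0.0003824625385009601
90.0 (378, 233, 8, 21)
[ 0.65198285 -0.06106396  0.1       ] [0.05953422 0.01457384] 0.24007638868420825
```

View pics/a2.png

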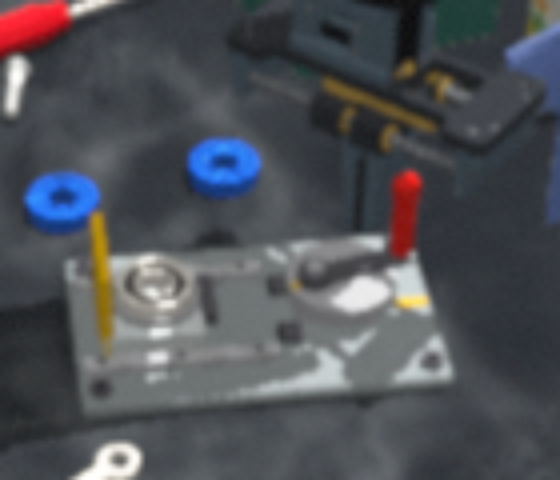

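The post has swung round to about 0.24 rad, just left of the yellow mark. I finish the push, then check before retreating.

Call:
move_arm --commands '[{"claw": -1, "xyz": [-0.004, 0.008, 0], "delta_rot": [0, 0, 0]}, {"claw": -1, "xyz": [-0.01, 0.016, 0], "delta_rot": [0, 0, 0]}, {"claw": -1, "xyz": [-0.017, 0.025, 0], "delta_rot": [0, 0, 0]}, {"claw": -1, "xyz": [-0.017, 0.025, 0], "delta_rot": [0, 0, 0]}, {"claw": -1, "xyz": [-0.017, 0.025, 0], "delta_rot": [0, 0, 0]}]'

```text
time: 5.55
tcp_pos: [0.6358, -0.062, 0.0619]
tcp_rot: [-0.0, 0.965, 0.261, -0.0]
force: [-0.5, 1.3, 0.4]
finger_gap: 0.0005
grip_force: 0.7
```

```bash
cat > c.py <<'E'
from h import *
from rig import arm, read_camera
p,_=read_camera('side');p=p[:,:,::-1].copy()
cv2.imwrite('pics/last.png',cv2.resize(p[190:310,280:420],(560,480)))
o=arm.get_obs();print(o['time'],o['tcp_pos'],o['force'],o['finger_gap'])
for n,lo,hi,z in(('red',(0,120,80),(8,255,255),.1),('yel',(20,120,60),(35,255,255),.08)):
  for c in blobs(p,lo,hi,(290,200,430,300)):
    b=cv2.boundingRect(c);w=onz(camera_model('side'),(b[0]+3.3,b[1]+2),z);a=np.radians(-14.75)
    F=np.array([[np.cos(a),np.sin(a)],[-np.sin(a),np.cos(a)]]);f=F@(w[:2]-[.5907,-.06]);print(n,b,f.round(4),np.arctan2(f[1],f[0]).round(3))
E
python3 c.py
```

```text
5.6 [ 0.63571408 -0.06201059  0.06187507] [-0.39038901  1.64620405 -0.01539332] 0.0004164985480593612
red (380, 237, 7, 21) [ 0.061  -0.0012] -0.019
yel (303, 243, 5, 32) [-0.1221  0.0236] 2.95
yel (363, 213, 28, 13) [0.0454 0.1266] 1.226
yel (382, 208, 4, 4) [0.0995 0.1423] 0.961
yel (389, 211, 4, 8) [0.1147 0.1268] 0.835
```

The cam is at about 0. Retreating.

Call:
move_arm --commands '[{"claw": -1, "xyz": [0, -0.04, 0], "delta_rot": [0, 0, 0]}, {"claw": -1, "xyz": [0, -0.08, 0], "delta_rot": [0, 0, 0]}, {"claw": -1, "xyz": [0, -0.08, -0.1], "delta_rot": [0, 0, 0]}, {"claw": -1, "xyz": [0, -0.08, -0.2], "delta_rot": [0, 0, 0]}, {"claw": -1, "xyz": [0, -0.08, -0.27], "delta_rot": [0, 0, 0]}, {"claw": -1, "xyz": [0, -0.08, -0.27], "delta_rot": [0, 0, 0]}, {"claw": -1, "xyz": [0, -0.08, -0.27], "delta_rot": [0, 0, 0]}]'

```text
time: 6.3
tcp_pos: [0.6151, -0.0265, 0.1973]
tcp_rot: [0.0, 0.965, 0.261, 0.0]
force: [0.1, -0.3, -1.2]
finger_gap: 0.0004
grip_force: 0.0
```

Call:
move_arm --commands '[{"claw": -1, "xyz": [-0.305, -0.196, 0], "delta_rot": [0, 0, -0.25]}, {"claw": -1, "xyz": [-0.305, -0.196, 0], "delta_rot": [0, 0, -0.25]}, {"claw": -1, "xyz": [-0.305, -0.196, 0], "delta_rot": [0, 0, -0.25]}, {"claw": -1, "xyz": [-0.305, -0.196, 0], "delta_rot": [0, 0, -0.25]}, {"claw": -1, "xyz": [-0.305, -0.196, 0], "delta_rot": [0, 0, -0.25]}, {"claw": -1, "xyz": [-0.305, -0.196, 0], "delta_rot": [0, 0, -0.25]}, {"claw": -1, "xyz": [-0.305, -0.196, 0], "delta_rot": [0, 0, -0.25]}, {"claw": -1, "xyz": [-0.305, -0.196, 0], "delta_rot": [0, 0, -0.25]}, {"claw": -1, "xyz": [-0.305, -0.196, 0], "delta_rot": [0, 0, -0.25]}, {"claw": -1, "xyz": [-0.305, -0.196, 0], "delta_rot": [0, 0, -0.25]}]'

```text
time: 7.3
tcp_pos: [0.4344, -0.0197, 0.1966]
tcp_rot: [-0.0, 0.792, 0.61, -0.0]
force: [0.1, -0.3, 0.2]
finger_gap: 0.0002
grip_force: 0.0
```

```bash
python3 c.py
```

```text
7.35 [ 0.4344567  -0.01973561  0.19668757] [ 0.38051419  0.12862973 -0.2985417 ] 0.0002266877845814805
red (380, 237, 8, 21) [ 0.061  -0.0012] -0.019
yel (302, 243, 6, 32) [-0.1245  0.0239] 2.952
```

View pics/last.png

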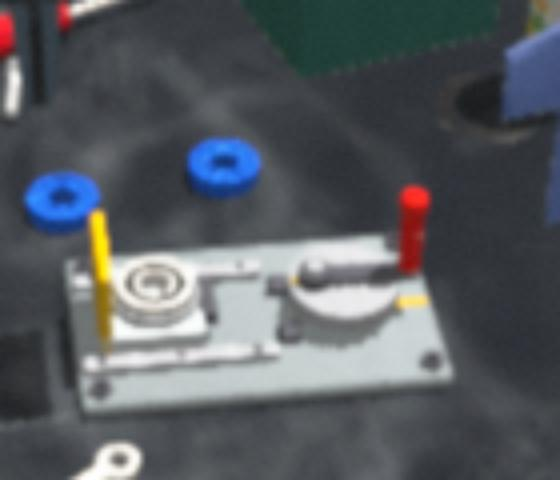

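The post at (413,230 in the crop) is in line with the yellow mark, and the slide is still back with the bearing seated. I descend behind the plate.

Call:
move_arm --commands '[{"claw": -1, "xyz": [0, 0, 0.1], "delta_rot": [0, 0, 0]}, {"claw": -1, "xyz": [0, 0, 0.2], "delta_rot": [0, 0, 0]}, {"claw": -1, "xyz": [0, 0, 0.29], "delta_rot": [0, 0, 0]}, {"claw": -1, "xyz": [0, 0, 0.29], "delta_rot": [0, 0, 0]}, {"claw": -1, "xyz": [0, 0, 0.29], "delta_rot": [0, 0, 0]}, {"claw": -1, "xyz": [0, 0, 0.29], "delta_rot": [0, 0, 0]}]'

```text
time: 7.95
tcp_pos: [0.4362, -0.0199, 0.0542]
tcp_rot: [0.001, 0.792, 0.611, 0.001]
force: [-0.1, -0.3, 0.9]
finger_gap: 0.0005
grip_force: 0.0
```

Call:
move_arm --commands '[{"claw": -1, "xyz": [0, 0.01, 0], "delta_rot": [0, 0, 0]}, {"claw": -1, "xyz": [0, 0.018, 0], "delta_rot": [0, 0, 0]}, {"claw": -1, "xyz": [0, 0.024, 0], "delta_rot": [0, 0, 0]}, {"claw": -1, "xyz": [0, 0.03, 0], "delta_rot": [0, 0, 0]}, {"claw": -1, "xyz": [0, 0.036, 0], "delta_rot": [0, 0, 0]}, {"claw": -1, "xyz": [0, 0.042, 0], "delta_rot": [0, 0, 0]}, {"claw": -1, "xyz": [0, 0.048, 0], "delta_rot": [0, 0, 0]}, {"claw": -1, "xyz": [0, 0.054, 0], "delta_rot": [0, 0, 0]}, {"claw": -1, "xyz": [0, 0.06, 0], "delta_rot": [0, 0, 0]}, {"claw": -1, "xyz": [0, 0.066, 0], "delta_rot": [0, 0, 0]}, {"claw": -1, "xyz": [0, 0.072, 0], "delta_rot": [0, 0, 0]}, {"claw": -1, "xyz": [0, 0.078, 0], "delta_rot": [0, 0, 0]}, {"claw": -1, "xyz": [0, 0.084, 0], "delta_rot": [0, 0, 0]}, {"claw": -1, "xyz": [0, 0.09, 0], "delta_rot": [0, 0, 0]}, {"claw": -1, "xyz": [0, 0.096, 0], "delta_rot": [0, 0, 0]}, {"claw": -1, "xyz": [0, 0.102, 0], "delta_rot": [0, 0, 0]}, {"claw": -1, "xyz": [0, 0.108, 0], "delta_rot": [0, 0, 0]}, {"claw": -1, "xyz": [0, 0.108, 0], "delta_rot": [0, 0, 0]}]'

```text
time: 9.75
tcp_pos: [0.4874, -0.0336, 0.052]
tcp_rot: [0.0, 0.792, 0.611, 0.0]
force: [-0.5, 0.3, -0.3]
finger_gap: 0.0003
grip_force: 0.2
```

```bash
python3 c.py
```

```text
9.8 [ 0.48737852 -0.03357004  0.05207568] [-0.06915759  0.72961793  0.43732399] 0.0005546424832349313
red (380, 236, 7, 22) [0.0618 0.0026] 0.042
yel (319, 246, 4, 27) [-0.085   0.0075] 3.053
yel (304, 227, 31, 6) [-0.1132  0.0864] 2.49
```

Call:
move_arm --commands '[{"claw": -1, "xyz": [0, 0.004, 0], "delta_rot": [0, 0, 0]}, {"claw": -1, "xyz": [0, 0.008, 0], "delta_rot": [0, 0, 0]}, {"claw": -1, "xyz": [0, 0.01, 0], "delta_rot": [0, 0, 0]}, {"claw": -1, "xyz": [0, 0.01, 0], "delta_rot": [0, 0, 0]}]'

```text
time: 10.2
tcp_pos: [0.4919, -0.0348, 0.052]
tcp_rot: [0.0, 0.792, 0.611, 0.0]
force: [-0.7, 0.3, 1.3]
finger_gap: 0.0011
grip_force: 0.7
```

Call:
move_arm --commands '[{"claw": -1, "xyz": [0, 0.002, 0], "delta_rot": [0, 0, 0]}, {"claw": -1, "xyz": [0, 0.004, 0], "delta_rot": [0, 0, 0]}, {"claw": -1, "xyz": [0, 0.004, 0], "delta_rot": [0, 0, 0]}, {"claw": -1, "xyz": [0, 0.004, 0], "delta_rot": [0, 0, 0]}]'

```text
time: 10.6
tcp_pos: [0.4937, -0.0353, 0.0519]
tcp_rot: [0.0, 0.792, 0.611, 0.0]
force: [-1.4, 1.3, 1.4]
finger_gap: 0.0005
grip_force: 0.7
```

Call:
move_arm --commands '[{"claw": -1, "xyz": [0, 0.002, 0], "delta_rot": [0, 0, 0]}, {"claw": -1, "xyz": [0, 0.004, 0], "delta_rot": [0, 0, 0]}, {"claw": -1, "xyz": [0, 0.004, 0], "delta_rot": [0, 0, 0]}]'

```text
time: 10.9
tcp_pos: [0.4952, -0.0358, 0.0519]
tcp_rot: [-0.0, 0.792, 0.611, -0.0]
force: [-4.6, 1.8, 3.9]
finger_gap: 0.0002
grip_force: 2.5
```

Call:
move_arm --commands '[{"claw": -1, "xyz": [0, 0.002, 0], "delta_rot": [0, 0, 0]}, {"claw": -1, "xyz": [0, 0.004, 0], "delta_rot": [0, 0, 0]}, {"claw": -1, "xyz": [0, 0.004, 0], "delta_rot": [0, 0, 0]}]'

```text
time: 11.2
tcp_pos: [0.4953, -0.0359, 0.0516]
tcp_rot: [-0.002, 0.792, 0.611, -0.002]
force: [-14.7, 6.9, 14.1]
finger_gap: 0.0002
grip_force: 8.8
```

```bash
python3 c.py
```

```text
11.25 [ 0.49528943 -0.03585004  0.05158966] [-15.5375936    6.40654723  14.90148042] 0.0006571311923489447
red (380, 237, 7, 21) [ 0.061  -0.0012] -0.019
yel (322, 246, 5, 27) [-0.0779  0.0066] 3.057
yel (308, 228, 25, 5) [-0.1037  0.0811] 2.478
```

View pics/last.png

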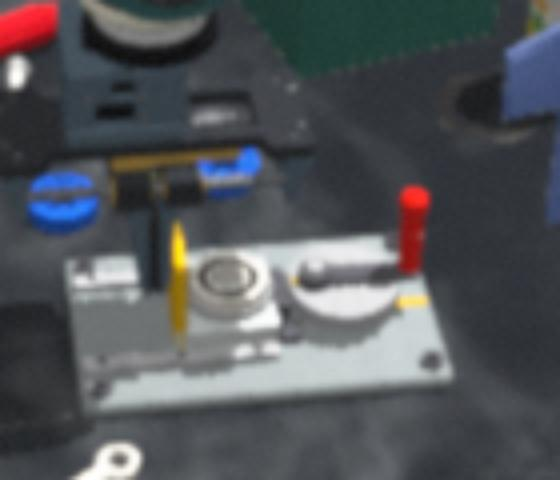

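The slide is against its stops: the TCP has stopped, the push force is rising and the measured travel is about 46 mm. The bearing is seated and the handle is still in line with the mark. Retreating.

Call:
move_arm --commands '[{"claw": -1, "xyz": [0, -0.008, 0], "delta_rot": [0, 0, 0]}, {"claw": -1, "xyz": [0, -0.03, 0], "delta_rot": [0, 0, 0]}, {"claw": -1, "xyz": [0, -0.07, 0], "delta_rot": [0, 0, 0]}, {"claw": -1, "xyz": [0, -0.07, -0.1], "delta_rot": [0, 0, 0]}, {"claw": -1, "xyz": [0, -0.07, -0.2], "delta_rot": [0, 0, 0]}, {"claw": -1, "xyz": [0, -0.07, -0.3], "delta_rot": [0, 0, 0]}, {"claw": -1, "xyz": [0, -0.07, -0.3], "delta_rot": [0, 0, 0]}, {"claw": -1, "xyz": [0, -0.07, -0.3], "delta_rot": [0, 0, 0]}, {"claw": -1, "xyz": [0, -0.07, -0.3], "delta_rot": [0, 0, 0]}]'

```text
time: 12.15
tcp_pos: [0.4627, -0.0273, 0.201]
tcp_rot: [-0.0, 0.792, 0.611, -0.0]
force: [-0.3, 0.6, -0.5]
finger_gap: -0.0001
grip_force: 0.0
```

```bash
python3 c.py
```

```text
12.2 [ 0.46258981 -0.02733485  0.20062126] [-0.06926585  0.46926028 -0.18518093] 0.0002611433461033525
red (380, 236, 7, 22) [0.0618 0.0026] 0.042
yel (320, 241, 7, 32) [-0.0803  0.0261] 2.828
```

View pics/last.png

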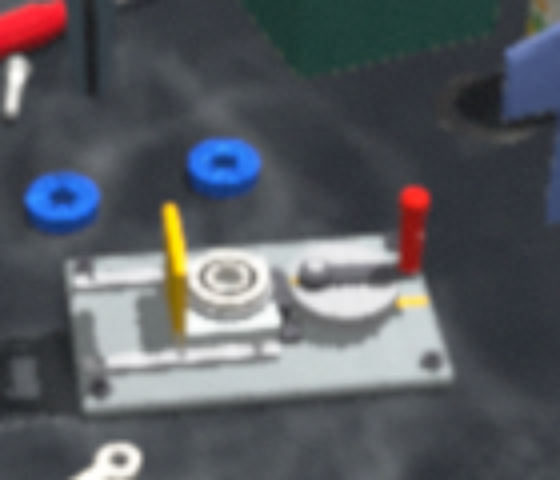

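The slide is home, with the plate at (175,270) in the crop. The bearing is seated, the handle is over the mark and the arm is clear.

```bash
python3 -c "
from rig import ticket
print(ticket.sign_off())"
```

```text
the job is handed in; nothing more can be done
None
```

I turned the cam to its low point, pushed the slide home against its stops with the bearing still in its nest, moved the arm clear and handed the job in at about 12 s; no verdict came back.

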